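Feel along the edge of a dovetail bar for burrs

TASK

A telescope's dovetail bar has just been filed and is held on edge between the padded jaws of the bench vise. Feel its upper edge for burrs: with the fingertips closed, stroke lightly along the whole length of that edge, slowly and staying in contact, from the end with the stop screw to the plain end, then lift clear. Do not pinch the bar, press hard or shift it in the jaws, and leave the things standing around as they are.

Things in the scene. Friction and masses are not known exactly. Their poses are not given: they have to be found in the camera images.
- bar: Loose aluminium dovetail bar on edge, level, held only by the jaws' grip: 210 mm long, 15 thick, 44 tall. Origin: centre of its underside, 78 mm above the table; x through the thickness towards the vise's back, y along it to the stop-screw end, z up. Its -x face (handle side) is 44 mm tall, its +x face 36, so the top slopes 15 degrees and its highest line is the sharp edge at x -7.5, z 44 mm.
- edge_stop (a point): End of the upper sharp edge at the stop-screw end, where the stroke starts, 122 mm above the table. The edge is rigid, hardly giving under a finger. The steel stop screw (knurled head 18 mm wide) sticks 15 mm out of the bar's +x face, 17 mm from this end and 22 mm below the edge.
- edge_plain (a point): End of the same sharp edge at the bar's plain end, where the stroke finishes, 210 mm from edge_stop and 122 mm above the table.
- vise: Small dark grey cast-iron bench vise, fixed. Origin on the table under the gap between the jaws; x points to its back (anvil, to 96 mm), y along the jaws and bar; the knurled T-handle is at -x, to 115 mm, under 75 mm high. The padded jaws hold the middle of the bar over 72 mm; their top is 98 mm above the table, 24 mm below the bar's edge.
- eyepiece: Bystander: eyepiece with chrome barrel, standing, 41 mm diameter, 80 mm tall. Origin under its centre.
- barlow: Bystander: black Barlow lens, standing, 38 mm diameter with a side screw, 96 mm tall. Origin under its centre.
- collimator: Bystander: red plastic laser collimator, standing, 39 mm diameter, 104 mm tall. Origin under its centre.
- dust_cap: Bystander: brass dust cap, 52 mm diameter, 19 mm tall. Origin under its centre.
- file: Bystander: flat file lying along its y axis, 226 mm long, 22 mm high. Origin under its middle.
- hex_key: Bystander: hex key lying flat, 90 mm by 25 mm, 6 mm high. Origin under its middle.
- filter: Bystander: filter cell, a 37 mm disc 9 mm high. Origin under its centre.
Not all that is in view belongs to the job. There is more than one size of the bar; the job needs the largest.

How it is judged:
By the outcome, as a careful person would: the job done as asked, in the order asked, and still so for the second after the job is handed in, with the robot touching nothing.
It also fails if it takes over 45 s, if anything falls off the work surface, if the arm or the gripper's body presses on something with over 40 N, if the wrist force passes 120 N, or if a joint passes its speed limit or range.

ROBOT

A 7-joint arm with a two-finger parallel gripper is mounted at the origin on the work surface. World frame = base frame: x ahead of the robot, y to its left, z up, the work surface at z = 0. Lengths are in m, angles in degrees, forces in N, time in s.
With the tool pointing down it reaches from about 0.425 to 0.875 m from the base axis. Payload 9.9 kg.
Tool frame: the origin (TCP) lies on the centre line of the jaws, within the pads' length; the fingertips stand 19 mm ahead of it and the grasp point (between the pads) is the TCP (finger_overhang is the z of the fingertips in the tool frame, in m); z points along the fingers, y is the direction in which the jaws open and shut (so a half turn about z gives the same grasp; the last joint's range is limited). The gripper opens to 85 mm and grips with 20 to 120 N. Pads are 22 mm wide; open, the fingers measure 114 mm over their backs; the gripper's body (76 mm by 85 mm) begins 54 mm behind the grasp point. The pads swing forward as they close: fully open they stand 13 mm farther back than shut.
Start: joints at [68.365, 32.985, 1.427, 82.34, -0.859, 64.687, -3.237], TCP at [0.195, -0.646, 0.25] pointing down, gripper open.
Joint ranges: [-157.87, 157.87], [-19.46, 123.44], [-87.15, 90], [11.01, 140.99], [-62.26, 242.26], [9.8, 113.94], [-161.44, 161.44]. Speed limits (degrees/s): [127.2, 127.2, 172.46, 172.46, 180, 180, 180].

INTERFACE

Orientations are given as [roll, pitch, yaw] about the fixed x, y, z axes, in that order (R = Rz(yaw) Ry(pitch) Rx(roll)).
In Python, from plant import get_obs, grab_frame, camera_params, close_job, finger_overhang gives the robot as it stands. The module is installed in compiled form; this text tells all that it offers.
- The arm moves only by the tool apply_moves, never from a script. Its argument "targets" is a list that holds one entry, the list of rows, each a list of 6 numbers: the shift along the tool's x, y, z in mm, then the turn, a rotation vector about the tool's x, y, z in rad. A call has exactly 10 rows; each row shifts and turns the pose as measured when the row begins, along the tool's axes as they then stand; what a row does not reach is not made up. A row lasts 1/10 s, in which the tool goes at most 50 mm and 8.59 degrees, less where a joint would pass 70% of its speed; a pose out of reach is approached as far as the arm can. A call is refused whole if a number of a shift passes 50 or a number of a turn 0.15, either way. A call with a gripper value outside its range is refused whole. "claw" is the closure in counts, from 0 (fully open) to 255 (shut), set as the call begins (left out, the last holds). The fingers move at their own pace and stop on an object; the grip force is fixed at half the most. Time passes only in rows, so rows that do not move let the fingers close, or fill a call up. It gives the time, the measured TCP pose, the force and the opening at its end, in the units of the state.
- get_obs(): the state, without advancing time (a new reading comes with each control period).
- grab_frame(name): name is "side" or "top"; returns the picture (400x640x3 uint8, red, green, blue); there is no depth.
- camera_params(name): a dict with "fx", "fy", "cx", "cy" (pixels), "world_to_cam" (4x4, takes a point from world to camera coordinates). Camera axes: x right, y up, looking along -z (the intrinsics and any distortion apply to the point x, -y, -z); pixel columns grow to the right and rows downward; lengths in m; the calibration is good to about 2 mm. A picture is of the moment at which its call begins. camera_params takes no time and is no camera call.
- close_job(): hands the job in, once; it reports no verdict.
The state is a dict: "time": time; "joints": joint angles; "qd": joint speeds; "joint_torque": joint torques, N m; "eef_pos": TCP position; "eef_rot": TCP orientation; "ft_force": force on the tool from outside, world axes, zero at the start; "wrist_torque": the same for the moment, N m; "gripper_width": opening from 0.0 (shut) to 1.0 (fully open).
Only numpy, scipy, OpenCV 4.12 (cv2) and the standard library are available. Lean on these libraries where they do the work, as an engineer would, in place of code of your own. Each camera call takes 0.05 s, during which the arm holds its last target. There are 200 camera calls.

## Working session

There is one attempt and no reset: what is moved stays moved. The work goes in short steps, Python scripts to look and compute and a tool call to move; the robot and the scene stay as the last step left them, time stands still between calls to the robot, and variables do not carry over. Pictures are saved under pics/ and viewed, about 8 in all and at most 12, crops included, and the job is handed in when it is done.

Besides the shell and the picture viewer there is one more tool, called after ">>>" by a JSON object that holds its "name" and its "arguments". apply_moves: Moves the arm, as the interface text tells. Its arguments: {"type":"object","properties":{"targets":{"type":"array","items":{"type":"array","items":{"type":"array","items":{"type":"number"}}}},"claw":{"type":"number"}},"required":["targets"]}

```bash
mkdir -p pics
python3 - <<'E'
from plant import *
import cv2,numpy as np
print(get_obs(),finger_overhang)
for n in("side","top"):
    cv2.imwrite(f"pics/{n}0.png",grab_frame(n)[:,:,::-1]);p=camera_params(n)
    print(n,{k:(np.round(v,4).tolist()) for k,v in p.items()})
E
```

```text
{'time': 0.0, 'joints': array([68.36504124, 33.03269021,  1.42163409, 82.38540833, -0.86013586,
       64.68784834, -3.23798172]), 'qd': array([ 0.00750942,  0.01190639, -0.00447365, -0.02900267, -0.06277228,
        0.06014836,  0.02325814]), 'joint_torque': array([-1.36940838e-03, -7.65759516e+01,  2.25026920e+00, -2.85964340e+01,
        1.53307820e-02,  1.28864261e-02,  7.19273976e-05]), 'eef_pos': array([ 0.19538094, -0.64566341,  0.24944789]), 'eef_rot': array([-1.79904640e+02,  3.35612685e-03,  1.68360008e+01]), 'ft_force': array([-0.26549167,  0.13211766, -0.80703602]), 'wrist_torque': array([ 0.00150998,  0.01738309, -0.06711828]), 'gripper_width': 1.0019134845978386} 0.019
side {'fx': 371.6293, 'fy': 371.6293, 'cx': 324.3203, 'cy': 210.5089, 'world_to_cam': [[-0.9649, -0.2627, 0.0053, 0.5193], [0.1614, -0.5769, 0.8007, -0.1375], [-0.2073, 0.7734, 0.599, -0.7006], [0.0, 0.0, 0.0, 1.0]]}
top {'fx': 475.0503, 'fy': 475.0503, 'cx': 317.5395, 'cy': 205.1814, 'world_to_cam': [[0.0177, -0.9997, 0.0145, 0.0329], [0.981, 0.0201, 0.1929, -0.5667], [-0.1932, 0.0109, 0.9811, -0.8565], [0.0, 0.0, 0.0, 1.0]]}
```

View pics/side0.png

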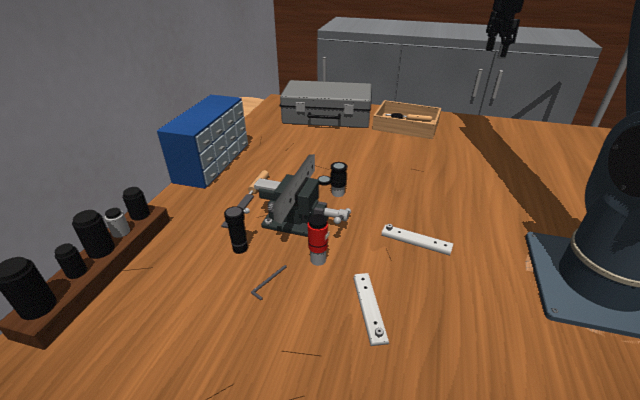

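View pics/top0.png

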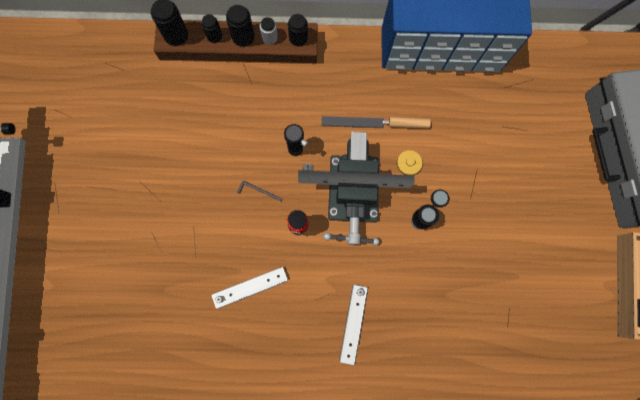

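The side view shows the vise at about (295,205) with the dark bar on it, running from roughly (315,155) to (268,218). In the top view the bar runs from about (299,177) to (414,181), with the handle towards the robot and a knob near (307,168). I'll zoom in on both.

Run:
```python
import cv2,numpy as np
a=cv2.imread("pics/top0.png")[125:245,280:450];b=cv2.imread("pics/side0.png")[145:265,215:365]
cv2.imwrite("pics/c1.png",np.vstack([cv2.resize(a,(0,0),fx=4,fy=4,interpolation=cv2.INTER_CUBIC)]))
cv2.imwrite("pics/c2.png",cv2.resize(b,(0,0),fx=5,fy=5,interpolation=cv2.INTER_CUBIC))
```

```text
(no output)
```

View pics/c1.png

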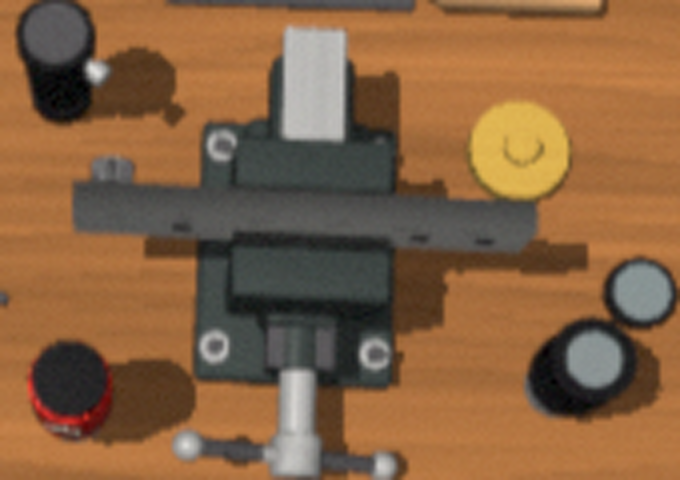

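View pics/c2.png

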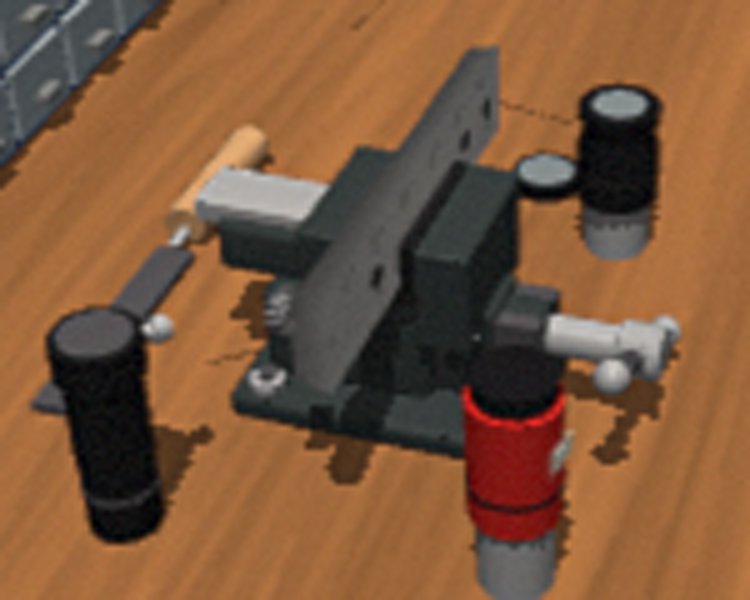

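```bash
cat > h.py <<'E'
import numpy as np
from plant import camera_params
def proj(n,P):
    c=camera_params(n);T=np.array(c["world_to_cam"]);q=np.atleast_2d(P)@T[:3,:3].T+T[:3,3]
    return np.c_[c["fx"]*q[:,0]/-q[:,2]+c["cx"],c["fy"]*q[:,1]/q[:,2]+c["cy"]]
def ray(n,u,v,z):
    c=camera_params(n);T=np.array(c["world_to_cam"]);R=T[:3,:3];o=-R.T@T[:3,3]
    d=R.T@np.array([(u-c["cx"])/c["fx"],-(v-c["cy"])/c["fy"],-1]);return o+d*(z-o[2])/d[2]
E
python3 - <<'E'
from h import *
import cv2
for n in("side","top"):
    T=np.array(camera_params(n)["world_to_cam"]);print(n,"cam",-T[:3,:3].T@T[:3,3])
z=.122
for n,pts in {"side":[(274.2,202),(311,154.4),(314.6,154.4)],"top":[(280+75/4,125+182/4),(280+78/4,125+230/4),(280+537/4,125+203/4),(280+520/4,125+250/4)]}.items():
    for p in pts: print(n,p,ray(n,*p,z).round(4))
g=cv2.cvtColor(cv2.imread("pics/top0.png"),cv2.COLOR_BGR2GRAY)
for c in (303,310,320,330,385,395,405): print(c,g[166:192,c])
E
```

```text
side cam [0.37804254 0.59897561 0.52704145]
top cam [0.38984715 0.0535574  0.94918562]
side (274.2, 202) [0.6157 0.0756 0.122 ]
side (311, 154.4) [ 0.6035 -0.1218  0.122 ]
side (314.6, 154.4) [ 0.5956 -0.124   0.122 ]
top (298.75, 170.5) [0.6156 0.0793 0.122 ]
top (299.5, 182.5) [0.5934 0.0774 0.122 ]
top (414.25, 175.75) [ 0.6103 -0.1289  0.122 ]
top (410.0, 187.5) [ 0.5884 -0.1208  0.122 ]
303 [114 105  97  82  74  67  68  69  77  80  80  83  86  87  86  83  90 105
 120 122 124 122 123 129 128 128]
310 [102  99  98  93  85  69  70  76  77  78  84  83  84  83  85  84  84 102
 119 122 124 123 122 126 129 130]
320 [120 122 126 119 109  85  71  70  75  80  81  86  88  89  86  87  88  84
  72  67  65  62  63  94 127 129]
330 [77 74 74 72 67 66 70 72 74 78 81 86 88 90 91 90 88 84 76 37 29 28 33 43
 59 61]
385 [124 119 116 117 104  65  58  64  72  69  74  78  83  84  86  88  88  77
  49  61  80  75  65  63  64  61]
395 [120 118 116 120 117 118 122 123 104  72  72  76  81  83  85  89  85  91
  89  87  87  80  65  57  61  68]
405 [182 181 182 180 180 182 176 140  86  71  72  76  77  84  84  85  89  88
  90  91  89  82  66  61  61  70]
```

Run:
```python
from h import *
import cv2
im=cv2.imread("pics/top0.png").astype(float)
s=im[:,:,2]-im[:,:,0]   # R-B: ~0 grey, high wood
def cross(a,lvl):  # subpixel crossings
    return [i+(lvl-a[i])/(a[i+1]-a[i]) for i in range(len(a)-1) if (a[i]-lvl)*(a[i+1]-lvl)<0]
def f(c): 
    a=s[160:200,c]/ (im[160:200,c].mean(1)); return np.round(np.array(cross(a,.45))+160,2)
for c in [297,298,299,300,301,302,304,308,312,314,316,318,322,326,382,386,390,394,398,402,406,409,411,412,413,414,415,416]: print(c,f(c))
for r in range(170,190,2):
    a=s[r]/im[r].mean(1); 
    print(r,np.round([x+290 for x in cross(a[290:330],.45)],1),np.round([x+400 for x in cross(a[400:425],.45)],1))
im=cv2.imread("pics/top0.png")[160:200,285:425]
cv2.imwrite("pics/c3.png",cv2.convertScaleAbs(cv2.resize(im,(0,0),fx=5.6,fy=5.6,interpolation=cv2.INTER_CUBIC),alpha=1.8))
```

```text
297 []
298 [171.9  180.69]
299 [170.17 182.31]
300 [170.14 182.43]
301 [170.18 182.5 ]
302 [169.65 182.7 ]
304 [164.08 182.71]
308 [163.62 182.9 ]
312 [164.68 183.03]
314 [170.69 183.23]
316 [170.71 183.29]
318 [170.89 183.6 ]
322 [171.04 183.98]
326 [171.41 184.22]
382 [173.44 186.67]
386 [173.63 186.95]
390 [173.62 187.21]
394 [174.38 187.3 ]
398 [174.56 187.48]
402 [174.69 187.66]
406 [174.53 187.67]
409 [174.83 187.8 ]
411 [174.87 185.98]
412 [175.1 184.9]
413 [175.22 183.63]
414 []
415 []
416 []
170 [301.4 312.7] []
172 [298.] []
174 [297.7] []
176 [297.7] [413.4]
178 [297.7] [413.7]
180 [297.9] [413.8]
182 [298.6] [413.7]
184 [320.2 321.9 323.2] [412.8]
186 [] [411.]
188 [] []
```

View pics/c3.png

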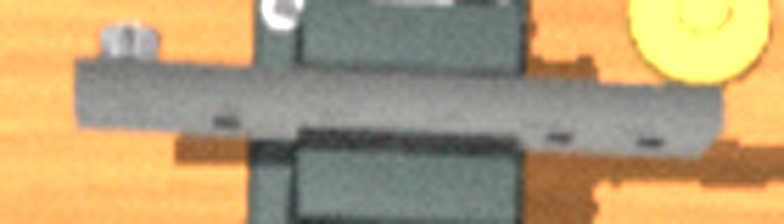

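Run:
```python
from h import *
uc=[299,300,301,314,316,318,322,390,394,398,402,406,409,412];ur=[170.17,170.14,170.18,170.69,170.71,170.89,171.04,173.62,174.38,174.56,174.69,174.53,174.83,175.1]
lc=[300,301,304,308,312,314,316,318,390,394,398,402,406,409];lr=[182.43,182.5,182.71,182.9,183.03,183.23,183.29,183.6,187.21,187.3,187.48,187.66,187.67,187.8]
U=np.polyfit(uc,ur,1);L=np.polyfit(lc,lr,1)
for nm,p,z in(("up",U,.114),("low",L,.078)):
    A=ray("top",297.8,np.polyval(p,297.8),z);B=ray("top",413.8,np.polyval(p,413.8),z)
    if nm=="low":B=ray("top",410,np.polyval(p,410),z)
    d=(A-B)[:2];print(nm,A.round(4),B.round(4),np.linalg.norm(d),"yawdir",np.degrees(np.arctan2(-d[0],d[1])))
for z in(.122,.114):
    print(z,ray("top",297.7,178,z),ray("top",413.8,181,z))
```

```text
up [0.6187 0.0813 0.114 ] [ 0.6138 -0.1299  0.114 ] 0.21127837790693052 yawdir -1.3368504778068477
low [0.6044 0.0819 0.078 ] [ 0.598  -0.1301  0.078 ] 0.21206288867452802 yawdir -1.738230413692888
0.122 [0.60168007 0.08086807 0.122     ] [ 0.60058581 -0.12789097  0.122     ]
0.114 [0.60372878 0.08113221 0.114     ] [ 0.60262393 -0.12964582  0.114     ]
```

>>> {"name": "apply_moves", "arguments": {"targets": [[[0,0,0,0,0,0.08],[0,0,0,0,0,0.08],[0,0,0,0,0,0.08],[0,0,0,0,0,0.08],[22,-40,0,0,0,0],[22,-40,0,0,0,0],[22,-40,0,0,0,0],[22,-40,0,0,0,0],[22,-40,0,0,0,0],[22,-40,0,0,0,0]]], "claw": 255}}

```text
time: 1.1
eef_pos: [0.335, -0.407, 0.2442]
eef_rot: [-179.7, 0.4, -2.9]
ft_force: [1.0, -0.5, 0.2]
gripper_width: 0.0
```

>>> {"name": "apply_moves", "arguments": {"targets": [[[22,-40,0,0,0,0],[22,-40,0,0,0,0],[22,-40,0,0,0,0],[22,-40,0,0,0,0],[22,-40,0,0,0,0],[22,-40,0,0,0,0],[22,-40,0,0,0,0],[22,-40,0,0,0,0],[22,-40,0,0,0,0],[22,-40,0,0,0,0]]]}}

```text
time: 2.1
eef_pos: [0.581, -0.0007, 0.2439]
eef_rot: [-179.7, 0.6, -3.0]
ft_force: [0.1, -0.0, 0.9]
gripper_width: -0.0
```

```bash
cat > s.py <<'E'
from h import *
from plant import get_obs
from scipy.spatial.transform import Rotation as R
import sys
def st(t,yaw=-1.5):
    o=get_obs();r=R.from_euler("xyz",o["eef_rot"],degrees=True);g=R.from_euler("xyz",[180,0,yaw],degrees=True)
    print("t",round(o["time"],2),o["eef_pos"].round(4),o["eef_rot"].round(2),"F",o["ft_force"].round(2),"w",round(o["gripper_width"],3))
    print("tool mm to target",(r.inv().apply(np.array(t)-o["eef_pos"])*1e3).round(1),"rotvec",(r.inv()*g).as_rotvec().round(4))
if __name__=="__main__": st([float(x) for x in sys.argv[1:4]])
E
python3 s.py .604 .079 .16
```

```text
t 2.1 [ 0.581  -0.0007  0.2439] [-179.66    0.56   -2.99] F [ 0.14 -0.04  0.87] w -0.0
tool mm to target [ 19.7 -80.3  84.1] rotvec [-0.0061  0.0098 -0.0261]
```

>>> {"name": "apply_moves", "arguments": {"targets": [[[4,-17,10,-0.003,0.005,-0.013],[4,-17,10,-0.003,0.005,-0.013],[4,-16,10,0,0,0],[4,-16,10,0,0,0],[4,-16,10,0,0,0],[0,0,10,0,0,0],[0,0,10,0,0,0],[0,0,8,0,0,0],[0,0,0,0,0,0],[0,0,0,0,0,0]]]}}

```text
time: 3.1
eef_pos: [0.6056, 0.0903, 0.1586]
eef_rot: [-180.0, 0.1, -1.2]
ft_force: [0.1, 0.3, -0.5]
gripper_width: 0.0
```

```bash
python3 s.py .604 .081 .141
python3 - <<'E'
from h import *
from plant import *
import cv2
o=get_obs();tip=o["eef_pos"]-[0,0,.019]
ims=[]
for n,(x,y) in {"side":(235,135),"top":(265,135)}.items():
    f=grab_frame(n)[:,:,::-1][y:y+80,x:x+130].copy()
    f=cv2.resize(f,(0,0),fx=6,fy=6,interpolation=cv2.INTER_CUBIC)
    f=f[:290] if n=="top" else f[:480]
    for P,c in ((tip,(0,0,255)),([.604,.081,.122],(0,255,0)),([.5985,-.129,.122],(0,255,0))):
        u=proj(n,P)[0];cv2.circle(f,tuple(int(k) for k in ((u-[x,y]+.5)*6)),3,c,-1)
    f=cv2.convertScaleAbs(f,alpha=1.5);ims.append(f)
cv2.imwrite("pics/a1.png",cv2.resize(np.vstack(ims),(0,0),fx=.77,fy=.77))
E
```

```text
t 3.1 [0.6056 0.0903 0.1586] [-1.7996e+02  1.4000e-01 -1.1700e+00] F [ 0.08  0.26 -0.47] w 0.0
tool mm to target [-1.4  9.4 17.6] rotvec [-0.0007  0.0024  0.0057]
```

View pics/a1.png

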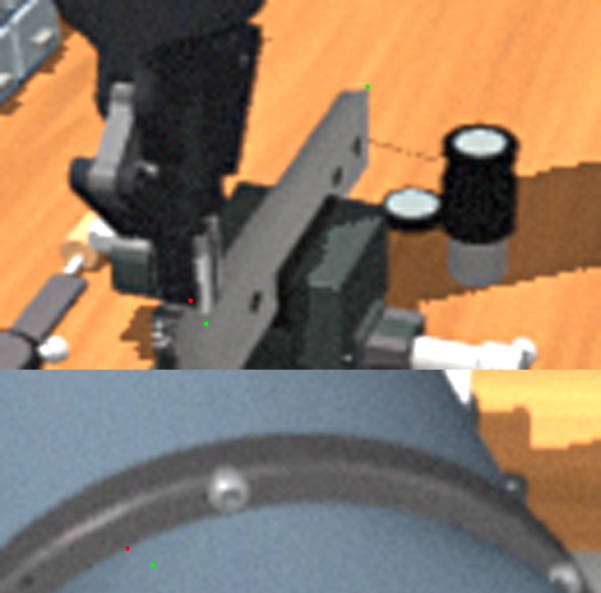

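>>> {"name": "apply_moves", "arguments": {"targets": [[[-0.7,4,4,0,0,0.003],[-0.5,3,3,0,0,0.003],[0,1.5,3,0,0,0],[0,0,2,0,0,0],[0,0,0,0,0,0],[0,0,0,0,0,0],[0,0,0,0,0,0],[0,0,0,0,0,0],[0,0,0,0,0,0],[0,0,0,0,0,0]]]}}

```text
time: 4.2
eef_pos: [0.605, 0.0809, 0.1474]
eef_rot: [-179.9, -0.0, -1.6]
ft_force: [0.2, 0.8, -0.1]
gripper_width: 0.003
```

```bash
for i in 1 ; do python3 s.py .604 .081 .141; done
```

```text
t 4.2 [0.605  0.0809 0.1474] [-1.7992e+02 -4.0000e-02 -1.5900e+00] F [ 0.23  0.84 -0.14] w 0.003
tool mm to target [-1.  -0.1  6.4] rotvec [-0.0014 -0.0007 -0.0015]
```

>>> {"name": "apply_moves", "arguments": {"targets": [[[-0.5,0,0.6,0,0,0],[-0.5,0,0.6,0,0,0],[0,0,0.6,0,0,0],[0,0,0.6,0,0,0],[0,0,0.6,0,0,0],[0,0,0.5,0,0,0],[0,0,0.5,0,0,0],[0,0,0.5,0,0,0],[0,0,0,0,0,0],[0,0,0,0,0,0]]]}}

```text
time: 5.2
eef_pos: [0.6039, 0.081, 0.1425]
eef_rot: [-179.9, -0.0, -1.6]
ft_force: [-0.0, 0.1, -0.6]
gripper_width: 0.001
```

>>> {"name": "apply_moves", "arguments": {"targets": [[[0,0,0.3,0,0,0],[0,0,0.3,0,0,0],[0,0,0.3,0,0,0],[0,0,0.2,0,0,0],[0,0,0.2,0,0,0],[0,0,0,0,0,0],[0,0,0,0,0,0],[0,0,0,0,0,0],[0,0,0,0,0,0],[0,0,0,0,0,0]]]}}

```text
time: 6.2
eef_pos: [0.604, 0.081, 0.1411]
eef_rot: [-179.9, -0.0, -1.6]
ft_force: [-0.5, -0.2, -0.1]
gripper_width: -0.001
```

```bash
python3 s.py .604 .081 .141
```

```text
t 6.2 [0.604  0.081  0.1411] [-1.7992e+02 -4.0000e-02 -1.5800e+00] F [-0.49 -0.21 -0.13] w -0.001
tool mm to target [ 0.  -0.   0.1] rotvec [-0.0014 -0.0008 -0.0013]
```

>>> {"name": "apply_moves", "arguments": {"targets": [[[0,0,0.2,0,0,0],[0,0,0.2,0,0,0],[0,0,0.2,0,0,0],[0,0,0,0,0,0],[0,0,0,0,0,0],[0,0,0,0,0,0],[0,0,0,0,0,0],[0,0,0,0,0,0],[0,0,0,0,0,0],[0,0,0,0,0,0]]]}}

```text
time: 7.2
eef_pos: [0.6041, 0.081, 0.1408]
eef_rot: [-179.9, -0.1, -1.6]
ft_force: [-0.5, -1.3, 0.1]
gripper_width: 0.002
```

>>> {"name": "apply_moves", "arguments": {"targets": [[[0,0,0.2,0,0,0],[0,0,0.2,0,0,0],[0,0,0.2,0,0,0],[0,0,0.2,0,0,0],[0,0,0.2,0,0,0],[0,0,0.2,0,0,0],[0,0,0.2,0,0,0],[0,0,0.2,0,0,0],[0,0,0.2,0,0,0],[0,0,0.2,0,0,0]]]}}

```text
time: 8.2
eef_pos: [0.6041, 0.081, 0.1403]
eef_rot: [-179.9, -0.1, -1.6]
ft_force: [-2.6, 0.1, 6.0]
gripper_width: 0.001
```

```bash
python3 s.py .604 .081 .141
```

```text
t 8.2 [0.6041 0.081  0.1403] [-1.799e+02 -1.300e-01 -1.590e+00] F [-2.65  0.08  6.  ] w 0.001
tool mm to target [-0.1 -0.  -0.7] rotvec [-0.0018 -0.0022 -0.0016]
```

>>> {"name": "apply_moves", "arguments": {"targets": [[[0,1,0.1,0,0,0],[0,1.5,0.12,0,0,0],[0,1.8,0.12,0,0,0],[0,1.8,0.12,0,0,0],[0,1.8,0.12,0,0,0],[0,1.8,0.12,0,0,0],[0,1.8,0.12,0,0,0],[0,1.8,0.12,0,0,0],[0,1.8,0.12,0,0,0],[0,1.8,0.12,0,0,0]]]}}

```text
time: 9.2
eef_pos: [0.6057, 0.0687, 0.1406]
eef_rot: [-179.5, -0.4, -1.4]
ft_force: [-0.3, 3.3, 4.3]
gripper_width: -0.0
```

```bash
python3 s.py .5985 -.129 .1403
```

```text
t 9.2 [0.6057 0.0687 0.1406] [-179.49   -0.43   -1.36] F [-0.29  3.27  4.27] w -0.0
tool mm to target [ -2.5 197.8  -1.5] rotvec [-0.0088 -0.0076  0.0025]
```

>>> {"name": "apply_moves", "arguments": {"targets": [[[-0.3,1.8,0.1,-0.002,-0.002,0],[-0.3,1.8,0.1,-0.002,-0.002,0],[-0.3,1.8,0.1,-0.002,-0.002,0],[-0.3,1.8,0.1,-0.001,-0.001,0],[-0.3,1.8,0.1,-0.001,-0.001,0],[-0.2,1.8,0.1,-0.001,-0.001,0],[-0.2,1.8,0.1,-0.001,-0.001,0],[-0.2,1.8,0.1,-0.001,-0.001,0],[-0.1,1.8,0.1,-0.001,-0.001,0],[-0.1,1.8,0.1,-0.001,-0.001,0]]]}}

```text
time: 10.2
eef_pos: [0.6048, 0.0511, 0.1406]
eef_rot: [179.8, 0.1, -1.3]
ft_force: [-0.3, 5.2, 5.4]
gripper_width: 0.002
```

```bash
python3 s.py .5985 -.129 .1403
```

```text
t 10.2 [0.6048 0.0511 0.1406] [ 1.7984e+02  1.2000e-01 -1.3100e+00] F [-0.33  5.15  5.37] w 0.002
tool mm to target [ -2.2 180.2   0.8] rotvec [0.0028 0.0021 0.0034]
```

>>> {"name": "apply_moves", "arguments": {"targets": [[[-0.2,1.8,0.08,0,0,0.001],[-0.2,1.8,0.08,0,0,0.001],[-0.2,1.8,0.08,0,0,0],[-0.2,1.8,0.08,0,0,0],[-0.2,1.8,0.08,0,0,0],[-0.2,1.8,0.08,0,0,0],[-0.2,1.8,0.08,0,0,0],[-0.2,1.8,0.08,0,0,0],[-0.2,1.8,0.08,0,0,0],[-0.2,1.8,0.08,0,0,0]]]}}

```text
time: 11.2
eef_pos: [0.6037, 0.0335, 0.1406]
eef_rot: [179.9, -0.0, -1.3]
ft_force: [0.4, 3.5, 5.0]
gripper_width: 0.003
```

```bash
python3 s.py .5985 -.129 .1403
```

```text
t 11.2 [0.6037 0.0335 0.1406] [ 1.7993e+02 -2.0000e-02 -1.3400e+00] F [0.35 3.48 5.04] w 0.003
tool mm to target [ -1.3 162.6   0.5] rotvec [ 0.0013 -0.0003  0.0027]
```

Steady, light contact at about 4–5 N. I'll keep going.

>>> {"name": "apply_moves", "arguments": {"targets": [[[-0.15,1.9,0.08,0,0,0],[-0.15,1.9,0.08,0,0,0],[-0.15,1.9,0.08,0,0,0],[-0.15,1.9,0.08,0,0,0],[-0.15,1.9,0.08,0,0,0],[-0.15,1.9,0.08,0,0,0],[-0.15,1.9,0.08,0,0,0],[-0.15,1.9,0.08,0,0,0],[-0.15,1.9,0.08,0,0,0],[-0.15,1.9,0.08,0,0,0]]]}}

```text
time: 12.2
eef_pos: [0.6026, 0.0153, 0.1406]
eef_rot: [-180.0, -0.1, -1.2]
ft_force: [-0.9, 3.3, 6.1]
gripper_width: 0.002
```

>>> {"name": "apply_moves", "arguments": {"targets": [[[-0.15,1.9,0.08,0,0,0],[-0.15,1.9,0.08,0,0,0],[-0.15,1.9,0.08,0,0,0],[-0.15,1.9,0.08,0,0,0],[-0.15,1.9,0.08,0,0,0],[-0.15,1.9,0.08,0,0,0],[-0.15,1.9,0.08,0,0,0],[-0.15,1.9,0.08,0,0,0],[-0.15,1.9,0.08,0,0,0],[-0.15,1.9,0.08,0,0,0]]]}}

```text
time: 13.2
eef_pos: [0.6014, -0.0028, 0.1406]
eef_rot: [-179.9, -0.2, -1.1]
ft_force: [-0.8, 3.6, 4.8]
gripper_width: 0.002
```

```bash
python3 s.py .5985 -.129 .1403
```

```text
t 13.2 [ 0.6014 -0.0028  0.1406] [-179.86   -0.2    -1.13] F [-0.78  3.61  4.78] w 0.002
tool mm to target [ -0.4 126.2   0. ] rotvec [-0.0024 -0.0035  0.0065]
```

>>> {"name": "apply_moves", "arguments": {"targets": [[[-0.05,1.9,0.08,-0.0005,-0.0005,0.001],[-0.05,1.9,0.08,-0.0005,-0.0005,0.001],[-0.05,1.9,0.08,-0.0005,-0.0005,0.001],[-0.05,1.9,0.08,-0.0005,-0.0005,0.001],[-0.05,1.9,0.08,-0.0003,-0.0005,0.001],[-0.05,1.9,0.08,-0.0003,-0.0005,0.001],[-0.05,1.9,0.08,-0.0003,-0.0005,0],[-0.05,1.9,0.08,-0.0003,-0.0003,0],[-0.05,1.9,0.08,-0.0003,-0.0003,0],[-0.05,1.9,0.08,-0.0003,-0.0003,0]]]}}

```text
time: 14.2
eef_pos: [0.6008, -0.0204, 0.1406]
eef_rot: [-179.9, 0.0, -1.4]
ft_force: [-0.4, 3.4, 5.1]
gripper_width: -0.0
```

>>> {"name": "apply_moves", "arguments": {"targets": [[[-0.05,1.9,0.08,0,0,0],[-0.05,1.9,0.08,0,0,0],[-0.05,1.9,0.08,0,0,0],[-0.05,1.9,0.08,0,0,0],[-0.05,1.9,0.08,0,0,0],[-0.05,1.9,0.08,0,0,0],[-0.05,1.9,0.08,0,0,0],[-0.05,1.9,0.08,0,0,0],[-0.05,1.9,0.08,0,0,0],[-0.05,1.9,0.08,0,0,0]]]}}

```text
time: 15.2
eef_pos: [0.6, -0.0377, 0.1406]
eef_rot: [-179.8, 0.0, -1.2]
ft_force: [0.3, 4.9, 4.9]
gripper_width: -0.003
```

```bash
python3 s.py .5985 -.129 .1403
```

```text
t 15.2 [ 0.6    -0.0377  0.1406] [-1.7979e+02  3.0000e-02 -1.2000e+00] F [0.26 4.86 4.87] w -0.003
tool mm to target [ 0.4 91.3 -0. ] rotvec [-0.0036  0.0005  0.0053]
```

>>> {"name": "apply_moves", "arguments": {"targets": [[[0,1.9,0.08,-0.0005,0,0.0007],[0,1.9,0.08,-0.0005,0,0.0007],[0,1.9,0.08,-0.0005,0,0.0007],[0,1.9,0.08,-0.0005,0,0.0007],[0,1.9,0.08,-0.0005,0,0.0007],[0,1.9,0.08,-0.0005,0,0.0007],[0,1.9,0.08,-0.0005,0,0.0007],[0,1.9,0.08,-0.0003,0,0.0007],[0,1.9,0.08,-0.0003,0,0.0007],[0,1.9,0.08,-0.0003,0,0.0007]]]}}

```text
time: 16.2
eef_pos: [0.5994, -0.0546, 0.1406]
eef_rot: [-179.9, 0.1, -1.4]
ft_force: [0.1, 4.6, 5.8]
gripper_width: -0.002
```

>>> {"name": "apply_moves", "arguments": {"targets": [[[0,1.9,0.08,-0.0003,0,0.0003],[0,1.9,0.08,-0.0003,0,0.0003],[0,1.9,0.08,-0.0003,0,0.0003],[0,1.9,0.08,-0.0003,0,0.0003],[0,1.9,0.08,-0.0003,0,0.0003],[0,1.9,0.08,-0.0003,0,0.0003],[0,1.9,0.08,-0.0003,0,0.0003],[0,1.9,0.08,-0.0003,0,0.0003],[0,1.9,0.08,-0.0003,0,0.0003],[0,1.9,0.08,-0.0003,0,0.0003]]]}}

```text
time: 17.2
eef_pos: [0.5986, -0.0712, 0.1406]
eef_rot: [-179.9, 0.1, -1.4]
ft_force: [0.5, 4.4, 6.0]
gripper_width: -0.004
```

>>> {"name": "apply_moves", "arguments": {"targets": [[[0,1.9,0.08,-0.0003,0,0.0003],[0,1.9,0.08,-0.0003,0,0.0003],[0,1.9,0.08,-0.0003,0,0.0003],[0,1.9,0.08,-0.0003,0,0.0003],[0,1.9,0.08,-0.0003,0,0.0003],[0,1.9,0.08,-0.0003,0,0.0003],[0,1.9,0.08,-0.0003,0,0.0003],[0,1.9,0.08,-0.0003,0,0.0003],[0,1.9,0.08,-0.0003,0,0.0003],[0,1.9,0.08,-0.0003,0,0.0003]]]}}

```text
time: 18.2
eef_pos: [0.5977, -0.0876, 0.1406]
eef_rot: [-179.8, 0.2, -1.4]
ft_force: [0.1, 4.8, 6.0]
gripper_width: 0.003
```

```bash
python3 s.py .5985 -.129 .1403
```

```text
t 18.2 [ 0.5977 -0.0876  0.1406] [-179.82    0.19   -1.43] F [0.06 4.78 6.02] w 0.003
tool mm to target [ 1.8 41.4  0.1] rotvec [-0.0031  0.0032  0.0012]
```

>>> {"name": "apply_moves", "arguments": {"targets": [[[0.15,1.9,0.08,-0.0003,0.0003,0.0003],[0.15,1.9,0.08,-0.0003,0.0003,0.0003],[0.15,1.9,0.08,-0.0003,0.0003,0.0003],[0.15,1.9,0.08,-0.0003,0.0003,0.0003],[0.15,1.9,0.08,-0.0003,0.0003,0.0003],[0.15,1.9,0.08,-0.0003,0.0003,0.0003],[0.15,1.9,0.08,-0.0003,0.0003,0.0003],[0.15,1.9,0.08,-0.0003,0.0003,0.0003],[0.15,1.9,0.08,-0.0003,0.0003,0.0003],[0.15,1.9,0.08,-0.0003,0.0003,0.0003]]]}}

```text
time: 19.2
eef_pos: [0.5977, -0.1031, 0.1406]
eef_rot: [-179.7, 0.2, -1.4]
ft_force: [0.9, 5.5, 6.9]
gripper_width: -0.003
```

>>> {"name": "apply_moves", "arguments": {"targets": [[[0.15,1.9,0.07,-0.0003,0.0003,0.0003],[0.15,1.9,0.07,-0.0003,0.0003,0.0003],[0.15,1.9,0.07,-0.0003,0.0003,0.0003],[0.15,1.9,0.07,-0.0003,0.0003,0.0003],[0.15,1.9,0.07,-0.0003,0.0003,0.0003],[0.15,1.9,0.07,-0.0003,0.0003,0.0003],[0.15,1.9,0.07,-0.0003,0.0003,0.0003],[0.15,1.9,0.07,-0.0003,0.0003,0.0003],[0.15,1.9,0.07,-0.0003,0.0003,0.0003],[0.15,1.9,0.07,-0.0003,0.0003,0.0003]]]}}

```text
time: 20.2
eef_pos: [0.5975, -0.1183, 0.1405]
eef_rot: [-179.6, 0.2, -1.3]
ft_force: [0.5, 4.9, 6.6]
gripper_width: -0.005
```

```bash
python3 s.py .5985 -.129 .1403
python3 - <<'E'
from h import *
from plant import *
import cv2
f=grab_frame("side")[:,:,::-1][135:235,235:365]
cv2.imwrite("pics/b1.png",cv2.convertScaleAbs(cv2.resize(f,(0,0),fx=6,fy=6,interpolation=cv2.INTER_CUBIC)[:600],alpha=1.5))
E
```

```text
t 20.2 [ 0.5975 -0.1183  0.1405] [-179.62    0.18   -1.34] F [0.49 4.9  6.57] w -0.005
tool mm to target [ 1.2 10.7  0.1] rotvec [-0.0066  0.0032  0.0028]
```

View pics/b1.png

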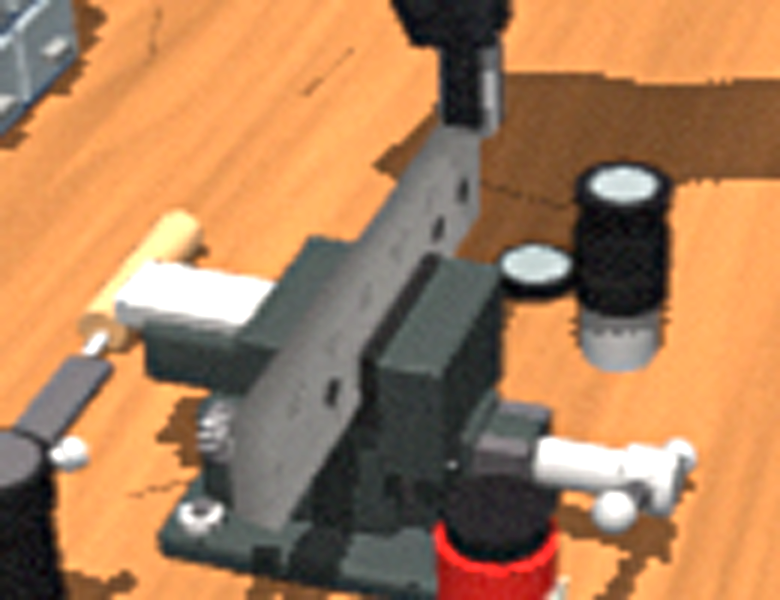

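The fingertip is on the sharp edge near the plain end, at about (480,130), and the bar looks unmoved. I'll cover the last 12 mm or so.

>>> {"name": "apply_moves", "arguments": {"targets": [[[0.15,1.9,0.06,-0.0006,0.0003,0.0003],[0.15,1.9,0.06,-0.0006,0.0003,0.0003],[0.15,1.9,0.06,-0.0006,0.0003,0.0003],[0.15,1.9,0.06,-0.0006,0.0003,0.0003],[0.1,1.9,0.06,-0.0006,0.0003,0.0003],[0.1,1.9,0.06,-0.0006,0.0003,0.0003],[0.1,1.9,0.06,-0.0003,0.0003,0.0003],[0,1.9,0.06,-0.0003,0.0003,0.0003],[0,1,0.06,0,0,0],[0,0.5,0.06,0,0,0]]]}}

```text
time: 21.25
eef_pos: [0.5963, -0.1342, 0.14]
eef_rot: [-179.8, 0.3, -1.4]
ft_force: [0.6, 2.5, 4.5]
gripper_width: -0.001
```

>>> {"name": "apply_moves", "arguments": {"targets": [[[0,0,-1,0,0,0],[0,0,-2,0,0,0],[0,0,-4,0,0,0],[0,0,-8,0,0,0],[0,0,-15,0,0,0],[0,0,-20,0,0,0],[0,0,-20,0,0,0],[0,0,-20,0,0,0],[0,0,-10,0,0,0],[0,0,0,0,0,0]]]}}

```text
time: 22.25
eef_pos: [0.5939, -0.1381, 0.2445]
eef_rot: [-180.0, 0.7, -1.6]
ft_force: [-0.3, -0.6, 0.1]
gripper_width: -0.003
```

>>> {"name": "apply_moves", "arguments": {"targets": [[[-20,20,-10,0,0,0],[-40,25,0,0,0,0],[-40,25,0,0,0,0],[-30,25,0,0,0,0],[-15,15,0,0,0,0],[-5,5,0,0,0,0],[0,0,0,0,0,0],[0,0,0,0,0,0],[0,0,0,0,0,0],[0,0,0,0,0,0]]]}}

```text
time: 23.25
eef_pos: [0.4366, -0.248, 0.2501]
eef_rot: [-179.7, 1.0, -1.2]
ft_force: [0.8, -1.0, -0.1]
gripper_width: -0.002
```

```bash
python3 s.py .5985 -.129 .1403
python3 - <<'E'
from h import *
from plant import *
import cv2
a=cv2.imread("pics/side0.png")[:,:,::-1];b=grab_frame("side");d=np.abs(a.astype(int)-b).max(2)[145:265,215:365]
ims=[cv2.resize(np.ascontiguousarray(x[145:265,215:365,::-1]),(390,312)) for x in (a,b)]
t=grab_frame("top")[:,:,::-1];t0=cv2.imread("pics/top0.png")
ims2=[cv2.resize(np.ascontiguousarray(x[110:245,280:450]),(390,285)) for x in(t0,t)]
cv2.imwrite("pics/e1.png",cv2.convertScaleAbs(np.vstack([np.hstack(ims),np.hstack(ims2)]),alpha=1.4))
E
```

```text
t 23.25 [ 0.4366 -0.248   0.2501] [-179.72    1.     -1.22] F [ 0.77 -1.01 -0.12] w -0.002
tool mm to target [ 161.2 -121.8  107.6] rotvec [-0.0049  0.0174  0.0048]
```

View pics/e1.png

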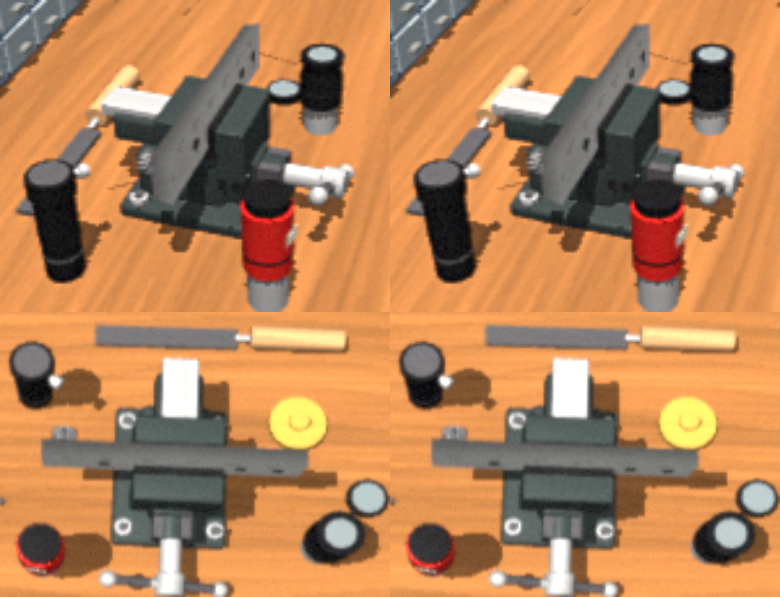

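In the before and after views the bar ends and every bystander sit at the same pixels. The arm is clear, so I'm handing in.

```bash
python3 -c "
from plant import *;print(get_obs()['qd'].round(2));print(close_job())"
```

```text
[ 0.35 -0.35  0.36  0.18  0.17  0.08  0.21]
the job is handed in; nothing more can be done
None
```

I stroked the bar's upper sharp edge with closed fingertips from the stop-screw end to the plain end, lifted clear and handed the job in at about 23 s.

- **Contact:** I touched down at the stop-screw end and moved at about 17 mm/s. The readings, one per second, showed about 4–7 N upward and 3–5.5 N along the bar, so I saw no sign of lost contact. The height stayed at 140.6 mm and dropped to 140.0 mm at the plain end.
- **Path:** The fingertip stayed within about 2 mm of the measured edge line. The stroke ran about 5 mm past the plain end, still touching at 4.5 N when I lifted. I did not check the start point by touch. It rests on the camera fit, which gave a 210 mm edge, matching the stated length.
- **After lifting:** The force reading was back to sensor noise (about 1 N), the robot was touching nothing, and the arm was almost still. In the before and after pictures from both cameras, the bar and the things standing around it showed no visible shift.

No check failed or disagreed.

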